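# Put the rolling pin on its rest

## Task

One end of the rolling pin sticks out from under the little wooden shelf: draw the pin out until it lies on the worktop wholly clear of the shelf, and let go of it there. Then take it again round its middle, lift it well clear of the worktop (about 12 cm), and lay it in the two V-shaped saddles of its rest, a handle in each, letting it settle there before you let go. Leave the other things where they stand.

Things in the scene. Friction and masses are not known exactly. Their poses are not given: they have to be found in the camera images.
- pin_mid (a point): Centre of the wooden rolling pin, on its axis. The pin is 316 long: a barrel 46 in diameter and 200 long, with a straight handle 26 in diameter and 58 long at each end. Lying on the worktop its axis is 23 above it. y axis = along the pin (either way round is the same); its x and z turn as it rolls. About 0.3 kg. At the start it lies front to back under the shelf, and 98 to 122 of it stick out at the shelf's front; its middle is under the shelf.
- pin_end_a (a point): Tip of one handle of the rolling pin, on the axis, 158 from pin_mid along its +y (the tip that sticks out in front of the shelf may be read from the positions).
- pin_end_b (a point): Tip of the other handle, on the axis, 158 from pin_mid along its -y.
- riser: Little wooden shelf (riser), fixed: a plank 200 x 200 and 16 thick, top 130 above the worktop and underside 114 above it, on two upright side panels 16 thick at x = +-84 (152 between them). Origin under its centre on the worktop. Open in front (its -y side, edge at y = -100) and behind (+y); x runs from panel to panel, z up. The pin comes out along -y.
- rest_seat (a point): The rest's seat: where the pin's centre (pin_mid) lies when the pin is home, 70 above the worktop. The rest is wooden, fixed: a base board 270 x 80 x 14 with two Y-shaped posts 230 apart (centres at x = +-115, each 18 thick in x, so 212 clear between them for the 200 barrel). Each post's top is a 90 degree V across the pin, lowest point 52 and tips about 84 above the worktop, 64 wide at the mouth; the 26 handles lie in the Vs. x axis = along the seated pin, y across it, z up.
- tin_left_c (a point): Centre of a round spice tin, 69 in diameter, 70 tall, standing on top of the shelf. Bystander.
- tin_right_c (a point): Centre of a second round spice tin, 69 in diameter, 70 tall, on top of the shelf. Bystander.
- salt_c (a point): Centre of the salt shaker, 44 in diameter, 90 tall, standing at the right of the rest. Bystander.
- mill_c (a point): Centre of the wooden pepper mill, 58 in diameter, 150 tall, standing at the back. Bystander.
- lemon_c (a point): Centre of a lemon, 78 x 55 x 56, lying at the back. Bystander.
- pin: The whole rolling pin; this origin lies on the barrel's skin, 23 from the axis at mid length, and goes round as the pin rolls: use pin_mid.

How it is judged:
By the outcome, as a careful person would: the job done as asked, in the order asked, and still so for the second after the job is handed in, with the robot touching nothing.
It also fails if it takes over 54 s, if anything falls off the work surface, if the arm or the gripper's body presses on something with over 40 N, if the wrist force passes 120 N, or if a joint passes its speed limit or range.

## Robot

A 6-joint arm with a two-finger parallel gripper is mounted at the origin on a cart in front of the work surface, level with it; the furniture and walls round the work are solid. World frame = base frame: x ahead of the robot, y to its left, z up, the work surface at z = 0. Lengths are in m, angles in rad, forces in N, time in s.
With the tool pointing down it reaches from about 0.425 to 0.95 m from the base axis. Payload 3.5 kg.
Tool frame: the origin (TCP) lies on the centre line of the jaws, within the pads' length; the fingertips stand ahead of it and the grasp point (between the pads) lies 11 mm behind it (tips_ahead is the z of the fingertips in the tool frame, in m); z points along the fingers, y is the direction in which the jaws open and shut (so a half turn about z gives the same grasp; the last joint's range is limited). The gripper opens to 85 mm and grips with 20 to 120 N. Pads are 22 mm wide; open, the fingers measure 114 mm over their backs; the gripper's body (76 mm by 85 mm) begins 54 mm behind the grasp point. The pads swing forward as they close: fully open they stand 13 mm farther back than shut.
Start: joints at [-1.321, 0.286, 1.577, -0, 1.279, -0.15], TCP at [0.263, -0.622, 0.239] pointing down, gripper open.
Joint ranges: [-2.77, 2.77], [-0.9, 2.22], [0.21, 2.48], [-1.53, 4.67], [0.24, 2.81], [-2.84, 2.84]. Speed limits (rad/s): [2.79, 2.79, 3.14, 3.14, 3.14, 3.14].

## Interface

Orientations are given as a unit quaternion [x, y, z, w].
In Python, from plant import * gives the robot as it stands. The module is installed in compiled form; this text tells all that it offers.
- The arm moves only by the tool move_arm, never from a script. Its arguments are lists of equal length, an entry for each row: "linear": the shift along the world's x, y, z in m, a list of three; "twist": the turn, a rotation vector about the world's x, y, z in degrees, a list of three. A call has 1 to 20 rows; each row shifts and turns the pose as measured when the row begins; what a row does not reach is not made up. A row lasts 1/12 s, in which the tool goes at most 41.7 mm and 7.16 degrees, less where a joint would pass 70% of its speed; a pose out of reach is approached as far as the arm can. A call is refused whole if a number of a shift passes 0.0417 or a number of a turn 7.16, either way. A call with a gripper value outside its range is refused whole. "grip" is the opening, from 0 (shut) to 1 (fully open), set as the call begins (left out, the last holds). The fingers move at their own pace and stop on an object; "force" is the grip in N (left out, the last holds). Time passes only in rows, so rows that do not move let the fingers close. It gives the time, the measured TCP pose, the force and the opening at its end, in the units of the state.
- get_state(): the state, without advancing time (a new reading comes with each control period).
- read_camera(name): name is "scene" or "top"; returns a dict with "img" (384x512x3 uint8, blue, green, red), "depth" (384x512 float32, m along the optical axis (not along the pixel's ray), 0 where there is no reading), "fx", "fy", "cx", "cy" (pixels), "dist" ([k1, k2, p1, p2, k3] as OpenCV has them; the pictures are not rectified), "rvec" (rotation vector, rad) and "tvec" (3), from world to camera coordinates, as OpenCV has them. Camera axes: x right, y down, z forward; pixel columns grow to the right and rows downward; lengths in m; the calibration is good to about 2 mm. A picture is of the moment at which its call begins.
- sign_off(): hands the job in, once; it reports no verdict.
The state is a dict: "time": time; "qpos": joint angles; "dq": joint speeds; "joint_efforts": joint torques, N m; "eef_pos": TCP position; "tcp_rot": TCP orientation; "contact_force": force on the tool from outside, world axes, zero at the start; "wrist_torque": the same for the moment, N m; "opening": opening from 0.0 (shut) to 1.0 (fully open).
Only numpy, scipy, OpenCV 4.12 (cv2) and the standard library are available. Lean on these libraries where they do the work, as an engineer would, in place of code of your own. Each camera call takes 0.05 s, during which the arm holds its last target.

## Working session

There is one attempt and no reset: what is moved stays moved. The work goes in short steps, Python scripts to look and compute and a tool call to move; the robot and the scene stay as the last step left them, time stands still between calls to the robot, and variables do not carry over. Pictures are saved under pics/ and viewed, and the job is handed in when it is done.

Besides the shell and the picture viewer there is one more tool, called after "Request:" by a JSON object that holds its "method" and its "body", one argument or row to a line. move_arm: Moves the arm, as the interface text tells. Its arguments: {"type":"object","properties":{"linear":{"type":"array","items":{"type":"array","items":{"type":"number"}}},"twist":{"type":"array","items":{"type":"array","items":{"type":"number"}}},"grip":{"type":"number"},"force":{"type":"number"}},"required":["linear","twist"]}

```bash
mkdir -p pics; cat > h.py <<'E'
import numpy as np, cv2
from plant import *
def load(n):
    c=read_camera(n); c['K']=np.array([[c['fx'],0,c['cx']],[0,c['fy'],c['cy']],[0,0,1]]); c['R']=cv2.Rodrigues(np.array(c['rvec'],float))[0]; c['t']=np.array(c['tvec'],float).reshape(3); c['d']=np.array(c['dist'],float); return c
def ray(c,uv,z):
    uv=np.array(uv,float).reshape(-1,1,2); n=cv2.undistortPoints(uv,c['K'],c['d']).reshape(-1,2)
    d=np.c_[n,np.ones(len(n))]@c['R']; o=-c['R'].T@c['t']
    return o+d*((z-o[2])/d[:,2])[:,None]
def cloud(c):
    v,u=np.mgrid[:384,:512]; n=cv2.undistortPoints(np.stack([u,v],-1).reshape(-1,1,2).astype(float),c['K'],c['d']).reshape(-1,2)
    z=c['depth'].reshape(-1,1); return (((np.c_[n,np.ones(len(n))]*z)-c['t'])@c['R']).reshape(384,512,3)
def proj(c,p): return cv2.projectPoints(np.array(p,float).reshape(-1,3),np.array(c['rvec'],float),c['t'],c['K'],c['d'])[0].reshape(-1,2)
E
python3 - <<'E'
from h import *
s=get_state();print(s)
for n in('scene','top'):
    c=load(n);cv2.imwrite(f'pics/{n}0.png',c['img']);print(n,-c['R'].T@c['t'],c['R'][2],(c['depth']>0).mean())
    np.savez(f'{n}0.npz',**{k:c[k] for k in c})
E
```

```text
{'time': 0.0, 'qpos': array([-1.32103832e+00,  2.87205488e-01,  1.57818919e+00, -2.55493198e-06,
        1.27859444e+00, -1.50011359e-01]), 'dq': array([ 0.00122848, -0.00103669,  0.00115648, -0.00095764, -0.00060269,
       -0.00068598]), 'joint_efforts': array([-1.14955412e-03, -4.05985129e+01, -2.92625892e+01, -1.99115793e-04,
        5.89300660e-03,  8.45269348e-07]), 'eef_pos': array([ 0.26257306, -0.621139  ,  0.237914  ]), 'tcp_rot': array([ 9.80088704e-01,  1.98556531e-01, -6.09564322e-05, -1.19668184e-03]), 'contact_force': array([-0.52960945,  0.19351562, -0.26215489]), 'wrist_torque': array([0.06087536, 0.0042137 , 0.02336287]), 'opening': 1.0024179351620641}
scene [0.13831093 0.66340199 1.18325999] [ 0.34033062 -0.52691804 -0.77880193] 0.9755706787109375
top [ 0.2141048  -0.11649089  1.59572205] [ 0.24376966  0.02436295 -0.9695271 ] 0.99603271484375
```

View pics/scene0.png

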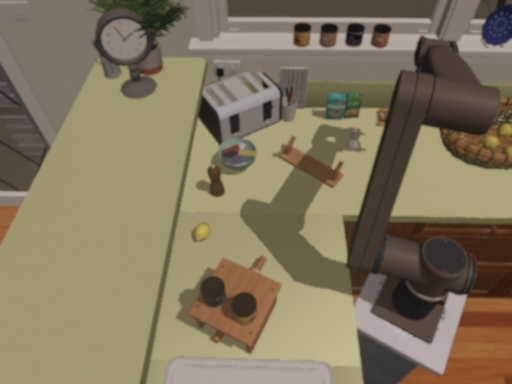

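View pics/top0.png

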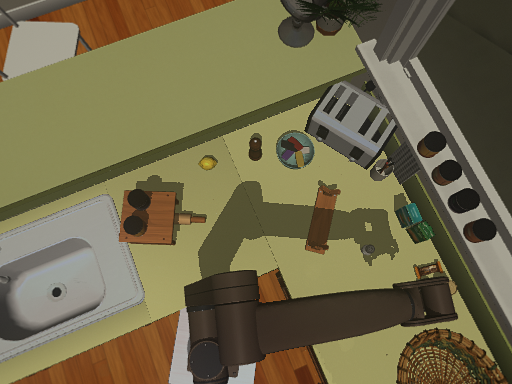

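```bash
python3 - <<'E'
from h import *
for n in('scene','top'):
    c=dict(np.load(f'{n}0.npz'));P=cloud(c)
    if n=='top':
        pts=[(205,218),(190,218),(180,218),(150,215),(325,190),(320,250),(322,218),(207,162),(255,148),(368,252),(140,198),(134,226),(175,193),(175,243)]
        a=cv2.resize(c['img'][130:290,100:420],None,fx=2.5,fy=2.5,interpolation=3)
    else:
        pts=[(262,265),(220,333),(240,290),(290,142),(340,170),(312,165),(202,231),(215,182),(354,140)]
        a=cv2.resize(c['img'][120:350,170:400],None,fx=2.6,fy=2.6,interpolation=3)
    cv2.imwrite(f'pics/{n}0z.png',a)
    for u,v in pts: print(n,u,v,P[v,u].round(4))
E
```

```text
scene 262 265 [0.4607 0.1467 0.0343]
scene 220 333 [0.45   0.4022 0.0325]
scene 240 290 [0.4465 0.2916 0.1286]
scene 290 142 [ 0.649  -0.383   0.0634]
scene 340 170 [ 0.4224 -0.4001  0.0049]
scene 312 165 [ 0.5285 -0.3553  0.0168]
scene 202 231 [0.7024 0.1514 0.0517]
scene 215 182 [ 0.7806 -0.0381  0.0757]
scene 354 140 [ 0.4267 -0.5267  0.0672]
top 205 218 [0.4807 0.1131 0.0294]
top 190 218 [0.4708 0.1707 0.0437]
top 180 218 [0.4662 0.2111 0.0409]
top 150 215 [0.4487 0.3066 0.132 ]
top 325 190 [ 0.6478 -0.3548  0.0682]
top 320 250 [ 0.4118 -0.3632  0.0143]
top 322 218 [ 0.5438 -0.361   0.011 ]
top 207 162 [0.7102 0.1377 0.0539]
top 255 148 [ 0.7678 -0.0549  0.1294]
top 368 252 [ 0.4192 -0.5377  0.078 ]
top 140 198 [0.4957 0.3355 0.1987]
top 134 226 [0.3917 0.3375 0.1959]
top 175 193 [0.5451 0.2272 0.1337]
top 175 243 [0.3671 0.2191 0.015 ]
```

View pics/top0z.png

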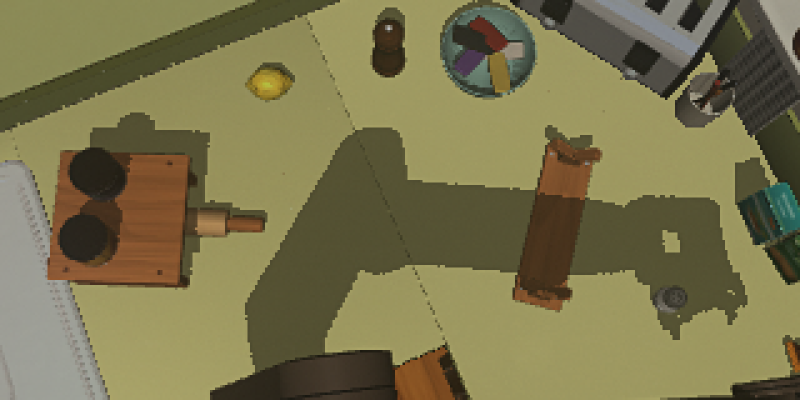

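View pics/scene0z.png

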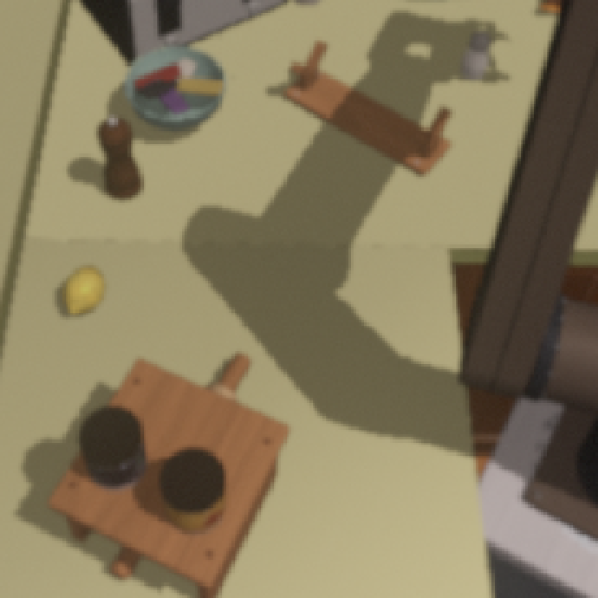

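```bash
cat > m.py <<'E'
from h import *
def wood(c,P,lo,hi,x,y):
    hsv=cv2.cvtColor(c['img'],cv2.COLOR_BGR2HSV)
    return (P[...,2]>lo)&(P[...,2]<hi)&(P[...,0]>x[0])&(P[...,0]<x[1])&(P[...,1]>y[0])&(P[...,1]<y[1])&(hsv[...,0]<17)&(hsv[...,1]>60)
def rect(c,m,z):
    m=(m*255).astype(np.uint8); cs,_=cv2.findContours(m,0,2); k=max(cs,key=cv2.contourArea).reshape(-1,2)
    p=ray(c,k,z)[:,:2]; return cv2.minAreaRect((p*1000).astype(np.float32))
E
python3 - <<'E'
from m import *
for n in('top','scene'):
    c=dict(np.load(f'{n}0.npz'));P=cloud(c)
    print(n,'riser',rect(c,wood(c,P,.11,.15,(.25,.7),(.1,.5)),.13))
    print(n,'base',rect(c,wood(c,P,.0,.03,(.3,.75),(-.5,-.25)),.014))
    m=wood(c,P,.04,.1,(.3,.75),(-.5,-.25))
    nb,l,st,ce=cv2.connectedComponentsWithStats(m.astype(np.uint8))
    for i in range(1,nb):
        if st[i,4]>15: q=P[l==i]; print('post',st[i],q.mean(0).round(4),q.min(0).round(3),q.max(0).round(3))
    m=wood(c,P,.01,.07,(.3,.65),(.08,.25))
    q=P[m];print('pin',len(q),q.mean(0),q.min(0),q.max(0)); 
    d=np.linalg.svd(q[:,:2]-q[:,:2].mean(0))[2][0]; print(d,np.degrees(np.arctan2(d[1],d[0])))
    ys=np.arange(.09,.24,.01)
    for y in ys:
        s=q[(q[:,1]>=y)&(q[:,1]<y+.01)]
        if len(s): print(round(y,3),len(s),s[:,0].min().round(4),s[:,0].max().round(4),np.median(s[:,0]).round(4),s[:,2].max().round(4))
E
```

```text
top riser ((443.124755859375, 316.69488525390625), (199.69082641601562, 198.52903747558594), 5.218212127685547)
top base ((535.9116821289062, -357.5667419433594), (77.59207153320312, 268.5796813964844), 82.4655532836914)
post [320 186  20   9  93] [ 0.648  -0.3718  0.0686] [ 0.637 -0.409  0.041] [ 0.662 -0.332  0.088]
post [309 241   7   6  18] [ 0.4273 -0.3211  0.0724] [ 0.418 -0.335  0.055] [ 0.433 -0.309  0.084]
post [313 244  16   6  42] [ 0.4176 -0.3586  0.0659] [ 0.409 -0.384  0.042] [ 0.43 -0.33  0.09]
pin 111 [0.45995452 0.15776296 0.03482658] [0.35855787 0.11463034 0.02185033] [0.48494742 0.24866319 0.05982312]
[-0.6711575   0.74131478] 132.15646443888065
0.11 10 0.4634 0.4849 0.4714 0.0391
0.12 14 0.4622 0.4832 0.4736 0.0391
0.13 16 0.4614 0.4814 0.4686 0.04
0.14 14 0.461 0.4804 0.4713 0.0408
0.15 14 0.4604 0.4786 0.4679 0.042
0.16 14 0.4595 0.4786 0.4689 0.0485
0.17 4 0.45 0.4708 0.4582 0.0437
0.18 5 0.4492 0.4815 0.4576 0.0458
0.19 4 0.4486 0.4828 0.4678 0.0505
0.2 5 0.455 0.47 0.4668 0.0486
0.21 2 0.4471 0.4507 0.4489 0.034
0.22 4 0.3601 0.3619 0.3611 0.0598
0.23 3 0.358
[... 213 characters left out ...]
73193359375), 82.45408630371094)
post [282 136  13  15  71] [ 0.6478 -0.3713  0.0638] [ 0.639 -0.404  0.04 ] [ 0.663 -0.334  0.087]
post [329 162  14  15  76] [ 0.4217 -0.3366  0.0648] [ 0.412 -0.372  0.04 ] [ 0.438 -0.305  0.085]
pin 138 [0.45941712 0.16097817 0.03708422] [0.3584705  0.11691655 0.02381406] [0.48556305 0.24911164 0.06838027]
[-0.72422874  0.68955981] 136.4047261578795
0.11 6 0.4654 0.4789 0.47 0.0346
0.12 15 0.4634 0.484 0.4743 0.0381
0.13 19 0.4626 0.4816 0.4707 0.0399
0.14 19 0.4607 0.4833 0.4709 0.04
0.15 20 0.4609 0.4841 0.469 0.0383
0.16 14 0.4612 0.4832 0.4706 0.0405
0.17 22 0.4528 0.4834 0.4664 0.0467
0.18 9 0.4592 0.4856 0.4731 0.0468
0.23 4 0.36 0.3601 0.3601 0.0647
```

```bash
python3 - <<'E'
import plant
print([n for n in dir(plant) if not n.startswith('__')])
print(getattr(plant,'tips_ahead',None))
E
```

```text
['Unreachable', 'get_state', 'read_camera', 'sign_off', 'tips_ahead']
0.008
```

Request:
{"method": "move_arm", "body": {
  "linear": [
    [0.019,0.0275,0],
    [0.019,0.0275,0],
    [0.019,0.0275,0],
    [0.019,0.0275,0],
    [0.019,0.0275,0],
    [0.019,0.0275,0],
    [0.019,0.0275,0],
    [0.019,0.0275,0],
    [0.019,0.0275,0],
    [0.019,0.0275,0],
    [0.019,0.0275,0],
    [0.019,0.0275,0],
    [0.019,0.0275,0],
    [0.019,0.0275,0],
    [0,0,0]
  ],
  "twist": [
    [0,0,5],
    [0,0,5],
    [0,0,5],
    [0,0,5],
    [0,0,5],
    [0,0,5],
    [0,0,5],
    [0,0,5],
    [0,0,5],
    [0,0,5],
    [0,0,5],
    [0,0,5],
    [0,0,5],
    [0,0,5],
    [0,0,0]
  ],
  "grip": 1
}}

```text
time: 1.35
eef_pos: [0.5313, -0.2144, 0.2278]
tcp_rot: [0.669, 0.743, -0.002, -0.007]
contact_force: [0.0, 0.3, -0.3]
opening: 1.0
```

Request:
{"method": "move_arm", "body": {
  "linear": [
    [-0.006,0.0355,-0.003],
    [-0.006,0.0355,-0.003],
    [-0.006,0.0355,-0.003],
    [-0.006,0.0355,-0.003],
    [-0.006,0.0355,-0.003],
    [-0.006,0.0355,-0.003],
    [-0.006,0.0355,-0.003],
    [-0.006,0.0355,-0.003],
    [-0.006,0.0355,-0.003],
    [-0.004,0.02,-0.003],
    [0,0,0],
    [0,0,0]
  ],
  "twist": [
    [0,0,0],
    [0,0,0],
    [0,0,0],
    [0,0,0],
    [0,0,0],
    [0,0,0],
    [0,0,0],
    [0,0,0],
    [0,0,0],
    [0,0,0],
    [0,0,-0.5],
    [0,0,0]
  ]
}}

```text
time: 2.35
eef_pos: [0.4649, 0.1363, 0.1916]
tcp_rot: [0.675, 0.737, -0.006, -0.009]
contact_force: [-0.2, -0.2, -0.3]
opening: 0.999
```

```bash
python3 - <<'E'
from h import *
s=get_state();print(s['eef_pos'],s['tcp_rot'],s['qpos'])
for n in('top','scene'):
    c=load(n);np.savez(f'{n}1.npz',**c);cv2.imwrite(f'pics/{n}1.png',c['img'])
E
```

```text
[0.4649212  0.13632694 0.1916082 ] [ 0.6754262   0.73735307 -0.00570291 -0.00879627] [ 0.07290643 -0.08466844  2.06887552  0.00537938  1.17776021 -0.01681512]
```

View pics/scene1.png

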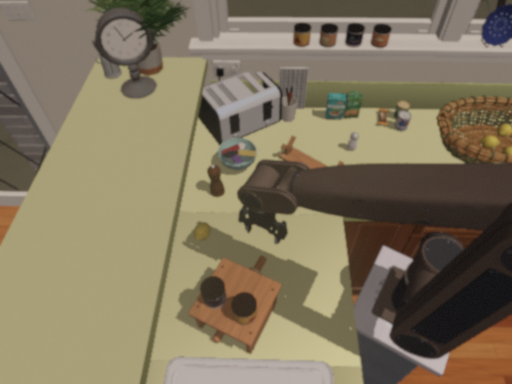

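View pics/top1.png

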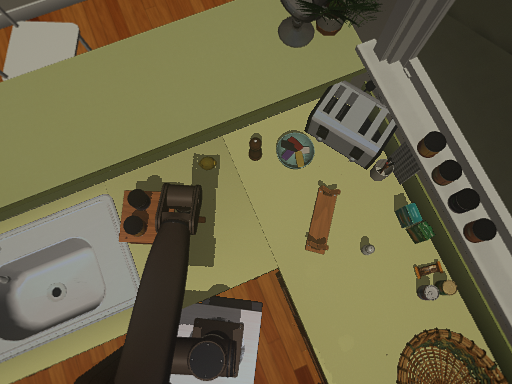

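```bash
cat >> m.py <<'E'
from scipy.spatial.transform import Rotation as Ro
def corr(yaw_y_deg):
    s=get_state(); R=Ro.from_quat(s['tcp_rot']); a=np.radians(yaw_y_deg)
    y=np.array([np.cos(a),np.sin(a),0]); z=np.array([0,0,-1.]); x=np.cross(y,z)
    T=Ro.from_matrix(np.c_[x,y,z]); print('pos',s['eef_pos'].round(4),'twist',np.degrees((T*R.inv()).as_rotvec()).round(2),'open',s['opening'],'t',s['time'],'q',s['qpos'].round(2))
E
python3 - <<'E'
from m import *
corr(5.3)
for n in('top','scene'):
    c=dict(np.load(f'{n}1.npz'));P=cloud(c)
    if n=='top':
      print('base',rect(c,wood(c,P,.0,.03,(.3,.75),(-.5,-.25)),.014))
      m=wood(c,P,.04,.1,(.3,.75),(-.5,-.25))
      for lo,hi in((.38,.5),(.58,.7)):
        q=P[m&(P[...,0]>lo)&(P[...,0]<hi)]; print('post',len(q),q.mean(0).round(4),np.percentile(q,[2,98],axis=0).round(4))
    c=dict(np.load(f'{n}0.npz'));P=cloud(c)
    # pin by height in front of shelf
    m=(P[...,2]>.028)&(P[...,2]<.06)&(P[...,0]>.43)&(P[...,0]<.52)&(P[...,1]>.09)&(P[...,1]<.215)
    q=P[m]; 
    for y in np.arange(.1,.215,.01):
        s=q[(q[:,1]>=y)&(q[:,1]<y+.01)]
        if len(s): print(round(y,3),len(s),s[:,0].min().round(4),s[:,0].max().round(4),((s[:,0].min()+s[:,0].max())/2).round(4),s[:,2].max().round(4))
E
```

```text
pos [0.4653 0.1353 0.1917] twist [-0.2  -1.18  0.38] open 0.9970878166461689 t 2.45 q [ 0.07 -0.08  2.07  0.01  1.18 -0.02]
base ((536.029052734375, -357.5638427734375), (77.86290740966797, 268.50146484375), 82.59540557861328)
post 101 [ 0.4217 -0.3429  0.069 ] [[ 0.4102 -0.3789  0.0445]
 [ 0.4335 -0.305   0.0863]]
post 93 [ 0.6483 -0.3718  0.0681] [[ 0.6387 -0.409   0.0425]
 [ 0.66   -0.3357  0.0842]]
0.11 11 0.4634 0.4841 0.4738 0.0391
0.12 14 0.4622 0.4832 0.4727 0.0391
0.13 14 0.4618 0.4814 0.4716 0.04
0.14 13 0.4637 0.4847 0.4742 0.0408
0.15 15 0.462 0.4835 0.4728 0.042
0.16 19 0.4529 0.4829 0.4679 0.0485
0.17 23 0.4485 0.4888 0.4686 0.0486
0.18 30 0.4492 0.4915 0.4704 0.0503
0.19 26 0.4486 0.4906 0.4696 0.0507
0.2 24 0.4475 0.489 0.4682 0.0514
0.21 14 0.4471 0.4835 0.4653 0.0507
0.11 8 0.4654 0.4789 0.4722 0.0367
0.12 18 0.4634 0.4859 0.4746 0.0381
0.13 18 0.4626 0.4816 0.4721 0.0399
0.14 19 0.4607 0.4847 0.4727 0.04
0.15 18 0.4609 0.4841 0.4725 0.0383
0.16 14 0.4612 0.4823 0.4718 0.0405
0.17 28 0.4516 0.4926 0.4721 0.0467
0.18 9 0.4592 0.4856 0.4724 0.0468
```

Request:
{"method": "move_arm", "body": {
  "linear": [
    [0.004,0.003,-0.025],
    [0.003,0.002,-0.025],
    [0,0,-0.025],
    [0,0,-0.025],
    [0,0,-0.02],
    [0,0,-0.015],
    [0,0,0]
  ],
  "twist": [
    [-0.1,-0.6,0.2],
    [-0.1,-0.6,0.2],
    [0,0,0],
    [0,0,0],
    [0,0,0],
    [0,0,0],
    [0,0,0]
  ]
}}

```text
time: 3.03
eef_pos: [0.4793, 0.1298, 0.0563]
tcp_rot: [0.679, 0.734, 0.004, 0.006]
contact_force: [-0.1, -0.3, -1.2]
opening: 1.0
```

```bash
python3 -c "
from m import *
corr(5.3)"
```

```text
pos [0.4793 0.1298 0.0563] twist [0.12 0.79 0.87] open 0.999515290736468 t 3.0333 q [ 0.06  0.13  2.14 -0.    0.86 -0.01]
```

Request:
{"method": "move_arm", "body": {
  "linear": [
    [-0.003,0.006,-0.01],
    [-0.004,0.006,-0.012],
    [-0.002,0.002,-0.012],
    [0,0.001,-0.006],
    [0,0,0]
  ],
  "twist": [
    [0.1,0.8,0.8],
    [0,0,0],
    [0,0,0],
    [0,0,0],
    [0,0,0]
  ]
}}

```text
time: 3.45
eef_pos: [0.4752, 0.1391, 0.0184]
tcp_rot: [0.678, 0.735, 0.001, 0.002]
contact_force: [-0.0, 0.2, 0.5]
opening: 0.999
```

```bash
python3 -c "
from m import *
corr(5.3)"
```

```text
pos [0.4752 0.1391 0.0184] twist [0.07 0.25 0.62] open 0.9992071904849861 t 3.45 q [ 0.08  0.2   2.14 -0.    0.79  0.  ]
```

Request:
{"method": "move_arm", "body": {
  "linear": [
    [-0.002,0.001,-0.003],
    [-0.001,0,-0.002],
    [0,0,0]
  ],
  "twist": [
    [0,0.2,0.6],
    [0,0,0],
    [0,0,0]
  ]
}}

```text
time: 3.7
eef_pos: [0.4748, 0.1388, 0.0156]
tcp_rot: [0.674, 0.739, 0.001, 0.002]
contact_force: [0.0, 0.4, 0.3]
opening: 1.003
```

Request:
{"method": "move_arm", "body": {
  "linear": [
    [0,0,0],
    [0,0,0],
    [0,0,0],
    [0,0,0],
    [0,0,0],
    [0,0,0],
    [0,0,0],
    [0,0,0],
    [0,0,0],
    [0,0,0]
  ],
  "twist": [
    [0,0,0],
    [0,0,0],
    [0,0,0],
    [0,0,0],
    [0,0,0],
    [0,0,0],
    [0,0,0],
    [0,0,0],
    [0,0,0],
    [0,0,0]
  ],
  "grip": 0.1,
  "force": 40
}}

```text
time: 4.53
eef_pos: [0.4767, 0.1387, 0.018]
tcp_rot: [0.674, 0.739, 0.003, 0.004]
contact_force: [-0.4, -0.5, -0.2]
opening: 0.291
```

Request:
{"method": "move_arm", "body": {
  "linear": [
    [0.001,-0.01,0],
    [0.001,-0.015,0],
    [0.0018,-0.02,0],
    [0.0018,-0.02,0],
    [0.0018,-0.02,0],
    [0.001,-0.01,0],
    [0,0,0]
  ],
  "twist": [
    [0,0,0],
    [0,0,0],
    [0,0,0],
    [0,0,0],
    [0,0,0],
    [0,0,0],
    [0,0,0]
  ]
}}

```text
time: 5.12
eef_pos: [0.4845, 0.0404, 0.018]
tcp_rot: [0.673, 0.739, 0.004, 0.002]
contact_force: [0.0, 1.1, 0.8]
opening: 0.286
```

```bash
python3 -c "
from m import *
corr(5.3);print(get_state()['contact_force'])"
```

```text
pos [0.4845 0.0404 0.018 ] twist [-0.19  0.51 -0.04] open 0.28649487610724766 t 5.1167 q [-0.13  0.18  2.17  0.01  0.78 -0.23]
[0.0353286  1.12997398 0.76857549]
```

Request:
{"method": "move_arm", "body": {
  "linear": [
    [0.001,-0.01,0],
    [0.0015,-0.018,0],
    [0.0018,-0.02,0],
    [0.0018,-0.02,0],
    [0.0018,-0.02,0],
    [0.0018,-0.02,0],
    [0.0018,-0.02,0],
    [0.0018,-0.02,0],
    [0.001,-0.012,0],
    [0.0005,-0.005,0],
    [0,0,0]
  ],
  "twist": [
    [0,0.2,0],
    [0,0,0],
    [0,0,0],
    [0,0,0],
    [0,0,0],
    [0,0,0],
    [0,0,0],
    [0,0,0],
    [0,0,0],
    [0,0,0],
    [0,0,0]
  ]
}}

```text
time: 6.03
eef_pos: [0.4983, -0.1271, 0.018]
tcp_rot: [0.672, 0.741, 0.004, -0.003]
contact_force: [-0.7, 1.2, 0.6]
opening: 0.285
```

```bash
python3 -c "
from m import *
corr(5.3);print(get_state()['contact_force'])
for n in('top','scene'):
    c=load(n);np.savez(f'{n}2.npz',**c);cv2.imwrite(f'pics/{n}2.png',c['img'])"
```

```text
pos [ 0.4983 -0.1271  0.018 ] twist [-0.61  0.04 -0.32] open 0.2854892709915667 t 6.0333 q [-0.45  0.24  2.09  0.01  0.81 -0.56]
[-0.69133338  1.21495455  0.58899434]
```

View pics/scene2.png

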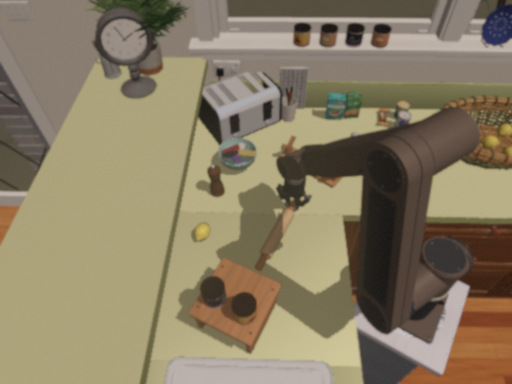

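Request:
{"method": "move_arm", "body": {
  "linear": [
    [0,0,0],
    [0,0,0],
    [0,0,0],
    [0,0,0],
    [0,0,0],
    [0,0,0],
    [0,0,0.01],
    [0,0,0.03],
    [0,0,0.04],
    [0,0,0.04],
    [0,0,0.01],
    [0,0,0]
  ],
  "twist": [
    [0,0,0],
    [0,0,0],
    [0,0,0],
    [0,0,0],
    [0,0,0],
    [0,0,0],
    [0,0,0],
    [0,0,0],
    [0,0,0],
    [0,0,0],
    [0,0,0],
    [0,0,0]
  ],
  "grip": 1
}}

```text
time: 7.13
eef_pos: [0.4941, -0.1206, 0.1537]
tcp_rot: [0.67, 0.743, 0.003, -0.007]
contact_force: [0.8, 0.6, 0.6]
opening: 0.997
```

```bash
python3 -c "
from m import *
corr(5.3)
for n in('top','scene'):
    c=load(n);np.savez(f'{n}3.npz',**c);cv2.imwrite(f'pics/{n}3.png',c['img']);P=cloud(c)
    m=(P[...,2]>.028)&(P[...,2]<.056)&(P[...,0]>.40)&(P[...,0]<.57)&(P[...,1]>-.2)&(P[...,1]<.22)
    q=P[m];print(n,q[:,1].min(),q[:,1].max())
    for y in np.arange(-.2,.215,.02):
        s=q[(q[:,1]>=y)&(q[:,1]<y+.02)]
        if len(s): print(round(y,3),len(s),s[:,0].min().round(4),s[:,0].max().round(4),((s[:,0].min()+s[:,0].max())/2).round(4),s[:,2].max().round(4))
"
```

```text
pos [ 0.4941 -0.1206  0.1537] twist [-0.82 -0.34 -0.63] open 0.9965408229279455 t 7.1333 q [-0.44  0.01  2.05  0.01  1.09 -0.55]
top 0.0013987848235542234 0.16037780005103383
-0.0 37 0.4626 0.5045 0.4836 0.0499
0.02 54 0.4593 0.5035 0.4814 0.054
0.04 52 0.4583 0.5012 0.4797 0.05
0.06 57 0.4549 0.4977 0.4763 0.0529
0.08 53 0.454 0.4958 0.4749 0.0504
0.1 30 0.4566 0.4935 0.475 0.0501
0.12 28 0.4611 0.4832 0.4721 0.0398
0.14 26 0.4582 0.4814 0.4698 0.0423
0.16 1 0.4738 0.4738 0.4738 0.0345
scene -0.14969578263369152 0.16206870116598948
-0.16 11 0.4884 0.5078 0.4981 0.0362
-0.14 28 0.4838 0.5092 0.4965 0.0405
-0.12 25 0.483 0.5057 0.4944 0.0409
-0.1 35 0.4719 0.5142 0.4931 0.0477
-0.08 55 0.4692 0.5112 0.4902 0.0508
-0.06 57 0.4661 0.513 0.4895 0.05
-0.04 58 0.4658 0.509 0.4874 0.0486
-0.02 61 0.4637 0.508 0.4859 0.0478
-0.0 60 0.4612 0.506 0.4836 0.0494
0.02 57 0.4601 0.5041 0.4821 0.0495
0.04 66 0.4579 0.4999 0.4789 0.0495
0.06 63 0.4572 0.4988 0.478 0.0505
0.08 70 0.4547 0.4976 0.4761 0.0487
0.1 56 0.456 0.4969 0.4764 0.0461
0.12 33 0.4614 0.4845 0.4729 0.0412
0.14 38 0.459 0.4821 0.4706 0.0396
0.16 6 0.4632 0.4796 0.4714 0.0362
```

```bash
python3 -c "
import cv2,numpy as np
a=cv2.imread('pics/scene3.png')[130:350,150:400];b=cv2.imread('pics/top3.png')[130:350,100:350]
cv2.imwrite('pics/c3.png',cv2.resize(np.hstack([a,b]),(800,352),interpolation=2))"
```

```text
(no output)
```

View pics/c3.png

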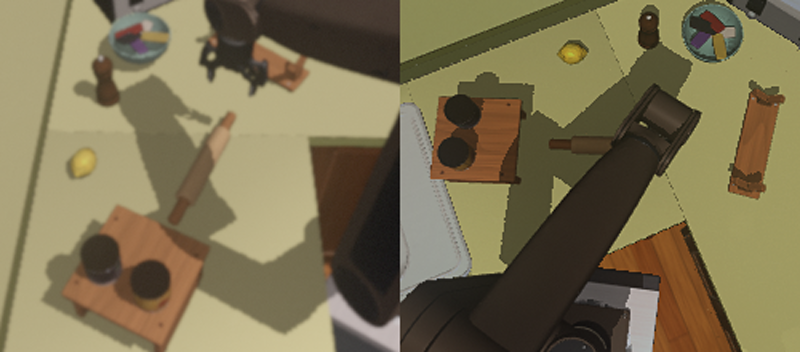

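Request:
{"method": "move_arm", "body": {
  "linear": [
    [-0.002,0.02,0],
    [-0.002,0.025,0],
    [-0.002,0.025,0],
    [-0.002,0.025,0],
    [-0.001,0.015,-0.01],
    [0,0.005,-0.025],
    [0,0,-0.025],
    [0,0,-0.015],
    [0,0,-0.005],
    [0,0,0]
  ],
  "twist": [
    [-0.4,0,-0.3],
    [-0.4,-0.3,-0.3],
    [0,0,0],
    [0,0,0],
    [0,0,0],
    [0,0,0],
    [0,0,0],
    [0,0,0],
    [0,0,0],
    [0,0,0]
  ]
}}

```text
time: 8.07
eef_pos: [0.4713, 0.0023, 0.0517]
tcp_rot: [0.674, 0.738, -0.008, -0.015]
contact_force: [0.2, 0.2, 0.5]
opening: 0.999
```

```bash
python3 -c "
from m import *
corr(5.3)"
```

```text
pos [0.4713 0.0023 0.0517] twist [-0.48 -1.86  0.13] open 0.999095773321022 t 8.0667 q [-0.21  0.11  2.17  0.    0.9  -0.3 ]
```

Request:
{"method": "move_arm", "body": {
  "linear": [
    [0.005,0.001,0],
    [0.004,0.001,0],
    [0,0,0]
  ],
  "twist": [
    [-0.2,-0.9,0],
    [-0.2,-0.9,0],
    [0,0,0]
  ]
}}

```text
time: 8.32
eef_pos: [0.48, 0.0043, 0.0507]
tcp_rot: [0.675, 0.738, 0.0, -0.001]
contact_force: [-0.1, -0.1, 0.3]
opening: 1.001
```

```bash
python3 -c "
from m import *
corr(5.3)"
```

```text
pos [0.48   0.0043 0.0507] twist [-0.08 -0.08  0.18] open 1.0007722716469527 t 8.3167 q [-0.2   0.11  2.17  0.    0.86 -0.29]
```

Request:
{"method": "move_arm", "body": {
  "linear": [
    [0.002,0.001,-0.015],
    [0.001,0,-0.015],
    [0,0,-0.006],
    [0,0,0],
    [0,0,0]
  ],
  "twist": [
    [0,0,0],
    [0,0,0],
    [0,0,0],
    [0,0,0],
    [0,0,0]
  ]
}}

```text
time: 8.73
eef_pos: [0.4889, 0.004, 0.0195]
tcp_rot: [0.675, 0.738, 0.004, 0.005]
contact_force: [0.8, -0.2, 0.9]
opening: 1.001
```

```bash
python3 -c "
from m import *
corr(5.3)"
```

```text
pos [0.4889 0.004  0.0195] twist [0.08 0.69 0.21] open 1.001027637500463 t 8.7333 q [-0.2   0.18  2.16  0.    0.78 -0.29]
```

Request:
{"method": "move_arm", "body": {
  "linear": [
    [-0.004,0.001,-0.003],
    [-0.002,0,-0.003],
    [0,0,0]
  ],
  "twist": [
    [0,0.6,0],
    [0,0,0],
    [0,0,0]
  ]
}}

```text
time: 8.98
eef_pos: [0.484, 0.0046, 0.0155]
tcp_rot: [0.675, 0.738, 0.001, 0.003]
contact_force: [-0.0, 0.4, 0.1]
opening: 1.0
```

Request:
{"method": "move_arm", "body": {
  "linear": [
    [0,0,0],
    [0,0,0],
    [0,0,0],
    [0,0,0],
    [0,0,0],
    [0,0,0],
    [0,0,0],
    [0,0,0],
    [0,0,0],
    [0,0,0]
  ],
  "twist": [
    [0,0,0],
    [0,0,0],
    [0,0,0],
    [0,0,0],
    [0,0,0],
    [0,0,0],
    [0,0,0],
    [0,0,0],
    [0,0,0],
    [0,0,0]
  ],
  "grip": 0.3,
  "force": 60
}}

```text
time: 9.82
eef_pos: [0.4849, 0.0045, 0.017]
tcp_rot: [0.675, 0.738, 0.001, 0.004]
contact_force: [-0.8, 0.4, -0.2]
opening: 0.522
```

```bash
python3 -c "
from m import *
corr(5.3)"
```

```text
pos [0.4849 0.0045 0.017 ] twist [0.15 0.42 0.22] open 0.5215835432433021 t 9.8167 q [-0.2   0.18  2.17 -0.    0.78 -0.29]
```

Request:
{"method": "move_arm", "body": {
  "linear": [
    [0,0,0.01],
    [0,0,0.018],
    [0,0,0.02],
    [0,0,0.02],
    [0,0,0.02],
    [0,0,0.02],
    [0,0,0.01],
    [0,0,0]
  ],
  "twist": [
    [0,0,0],
    [0,0,0],
    [0,0,0],
    [0,0,0],
    [0,0,0],
    [0,0,0],
    [0,0,0],
    [0,0,0]
  ]
}}

```text
time: 10.48
eef_pos: [0.477, 0.0061, 0.137]
tcp_rot: [0.675, 0.738, -0.003, -0.003]
contact_force: [0.6, -0.1, -3.0]
opening: 0.517
```

```bash
python3 -c "
from m import *
corr(5.3);print(get_state()['contact_force'])"
```

```text
pos [0.477  0.0061 0.137 ] twist [-0.02 -0.48  0.22] open 0.5171657176669872 t 10.4833 q [-0.2  -0.04  2.13 -0.    1.05 -0.29]
[ 0.55422107 -0.07056692 -3.03480683]
```

Request:
{"method": "move_arm", "body": {
  "linear": [
    [0.002,-0.01,0.004],
    [0.004,-0.02,0.004],
    [0.004,-0.024,0.004],
    [0.004,-0.024,0.002],
    [0.004,-0.024,0],
    [0.004,-0.024,0],
    [0.004,-0.024,0],
    [0.004,-0.024,0],
    [0.004,-0.024,0],
    [0.004,-0.024,0],
    [0.004,-0.024,0],
    [0.004,-0.024,0],
    [0.004,-0.02,0],
    [0.002,-0.01,0],
    [0,0,0]
  ],
  "twist": [
    [0,0,-3],
    [0,-0.4,-5],
    [0,0,-6],
    [0,0,-6],
    [0,0,-6],
    [0,0,-6],
    [0,0,-6],
    [0,0,-6],
    [0,0,-6],
    [0,0,-6],
    [0,0,-6],
    [0,0,-6],
    [0,0,-5],
    [0,0,-3],
    [0,0,0]
  ]
}}

```text
time: 11.73
eef_pos: [0.5166, -0.3016, 0.1286]
tcp_rot: [0.991, 0.134, -0.005, -0.016]
contact_force: [-0.5, -0.2, -1.7]
opening: 0.517
```

```bash
python3 -c "
from m import *
corr(-97.4);print(get_state()['contact_force'])"
```

```text
pos [ 0.5166 -0.3016  0.1286] twist [ -1.88  -0.45 -22.77] open 0.5171856869781701 t 11.7333 q [-0.7   0.25  1.84  0.02  1.09  0.59]
[-0.4900293  -0.19578225 -1.65748219]
```

Request:
{"method": "move_arm", "body": {
  "linear": [
    [0.002,-0.008,0.01],
    [0.004,-0.012,0.01],
    [0.004,-0.012,0.005],
    [0.004,-0.012,0.002],
    [0.003,-0.008,0.001],
    [0.001,-0.002,0],
    [0,0,0],
    [0,0,0]
  ],
  "twist": [
    [-0.5,-0.1,-4],
    [-0.5,-0.1,-5],
    [-0.5,-0.2,-5],
    [-0.4,0,-4],
    [0,0,-3],
    [0,0,-1.5],
    [0,0,0],
    [0,0,0]
  ]
}}

```text
time: 12.4
eef_pos: [0.5289, -0.3481, 0.1436]
tcp_rot: [0.998, -0.065, -0.01, -0.01]
contact_force: [0.1, 0.7, -2.7]
opening: 0.521
```

```bash
python3 -c "
from m import *
corr(-97.4)
for n in('top','scene'):
    c=load(n);np.savez(f'{n}4.npz',**c);cv2.imwrite(f'pics/{n}4.png',c['img']);P=cloud(c)
    m=wood(c,P,.105,.185,(.3,.75),(-.5,-.25)); q=P[m]
    print(n,len(q),q[:,0].min(),q[:,0].max())
    for x in np.arange(.36,.72,.02):
        s=q[(q[:,0]>=x)&(q[:,0]<x+.02)]
        if len(s): print(round(x,3),len(s),((s[:,1].min()+s[:,1].max())/2).round(4),s[:,1].min().round(4),s[:,1].max().round(4),s[:,2].max().round(4))
a=cv2.imread('pics/scene4.png')[90:250,240:400];b=cv2.imread('pics/top4.png')[150:310,250:410]
cv2.imwrite('pics/c4.png',cv2.resize(np.hstack([a,b]),(800,400),interpolation=2))
"
```

```text
pos [ 0.5289 -0.3481  0.1436] twist [-1.18 -1.02  0.07] open 0.520763765598885 t 12.4 q [-0.74  0.3   1.74  0.    1.13  0.96]
top 153 0.3703387751317622 0.6809067862721998
0.36 16 -0.3289 -0.3383 -0.3194 0.1668
0.38 38 -0.3318 -0.345 -0.3187 0.1712
0.4 37 -0.3344 -0.3473 -0.3215 0.1689
0.42 24 -0.3399 -0.356 -0.3238 0.1767
0.44 7 -0.3534 -0.3586 -0.3482 0.1709
0.64 3 -0.3549 -0.3567 -0.3531 0.161
0.66 26 -0.3646 -0.3756 -0.3536 0.1614
0.68 2 -0.3627 -0.3661 -0.3593 0.1616
scene 496 0.37266814663957437 0.6776824278144289
0.36 12 -0.3223 -0.3292 -0.3153 0.1655
0.38 30 -0.3252 -0.3341 -0.3163 0.167
0.4 29 -0.3245 -0.3324 -0.3166 0.1676
0.42 45 -0.3295 -0.3454 -0.3137 0.1758
0.44 53 -0.3268 -0.3401 -0.3135 0.1755
0.46 43 -0.3285 -0.3415 -0.3156 0.1754
0.48 47 -0.3341 -0.3487 -0.3194 0.1756
0.5 53 -0.3365 -0.3522 -0.3207 0.1737
0.52 20 -0.3427 -0.3727 -0.3127 0.1836
0.54 3 -0.3391 -0.3506 -0.3276 0.1696
0.56 19 -0.3351 -0.3437 -0.3265 0.1739
0.58 40 -0.344 -0.3596 -0.3284 0.1729
0.6 46 -0.3475 -0.3612 -0.3339 0.1739
0.62 20 -0.3507 -0.365 -0.3364 0.1689
0.64 19 -0.3553 -0.3632 -0.3474 0.1615
0.66 17 -0.3605 -0.368 -0.353 0.1607
```

View pics/c4.png

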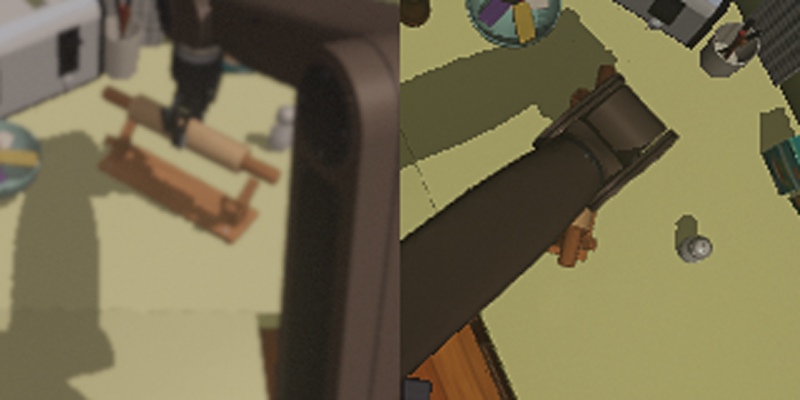

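Request:
{"method": "move_arm", "body": {
  "linear": [
    [0.004,-0.004,-0.005],
    [0.004,-0.004,-0.01],
    [0.001,0,-0.01],
    [0,0,0],
    [0,0,0]
  ],
  "twist": [
    [-0.6,-0.5,0],
    [-0.6,-0.5,0],
    [0,0,0],
    [0,0,0],
    [0,0,0]
  ]
}}

```text
time: 12.92
eef_pos: [0.5382, -0.3543, 0.1158]
tcp_rot: [0.998, -0.063, 0.0, 0.0]
contact_force: [-1.4, 0.4, -2.5]
opening: 0.52
```

```bash
cat > v.py <<'E'
from m import *
import sys
k=sys.argv[1]; zl=float(sys.argv[2]); zh=float(sys.argv[3])
corr(-97.4);print(get_state()['contact_force'])
for n in('top','scene'):
    c=load(n);np.savez(f'{n}{k}.npz',**c);cv2.imwrite(f'pics/{n}{k}.png',c['img']);P=cloud(c)
    m=wood(c,P,zl,zh,(.3,.75),(-.5,-.25)); q=P[m]
    print(n,len(q),np.sort(q[:,0])[[0,2,-3,-1]].round(4))
    for lo,hi in((.36,.42),(.655,.70)):
        s=q[(q[:,0]>=lo)&(q[:,0]<hi)]
        if len(s)>3: print(lo,len(s),s.mean(0).round(4),np.percentile(s[:,1],[3,97]).round(4),s[:,2].max().round(4))
a=cv2.imread(f'pics/scene{k}.png')[90:250,240:400];b=cv2.imread(f'pics/top{k}.png')[150:310,250:410]
cv2.imwrite(f'pics/c{k}.png',cv2.resize(np.hstack([a,b]),(800,400),interpolation=2))
E
python3 v.py 5 .095 .185
```

```text
pos [ 0.5382 -0.3543  0.1158] twist [ 0.05 -0.   -0.17] open 0.520006445660025 t 12.9167 q [-0.74  0.34  1.74 -0.    1.05  0.96]
[-1.36818938  0.38002864 -2.50700898]
top 149 [0.3805 0.3813 0.6894 0.6894]
0.36 74 [ 0.3999 -0.3364  0.1317] [-0.349  -0.3244] 0.1401
0.655 34 [ 0.6783 -0.3683  0.1333] [-0.3793 -0.3588] 0.1432
scene 503 [0.3815 0.3826 0.6854 0.6868]
0.36 60 [ 0.4007 -0.3291  0.1284] [-0.3384 -0.3223] 0.137
0.655 29 [ 0.6711 -0.3619  0.1297] [-0.3705 -0.3559] 0.1384
```

View pics/c5.png

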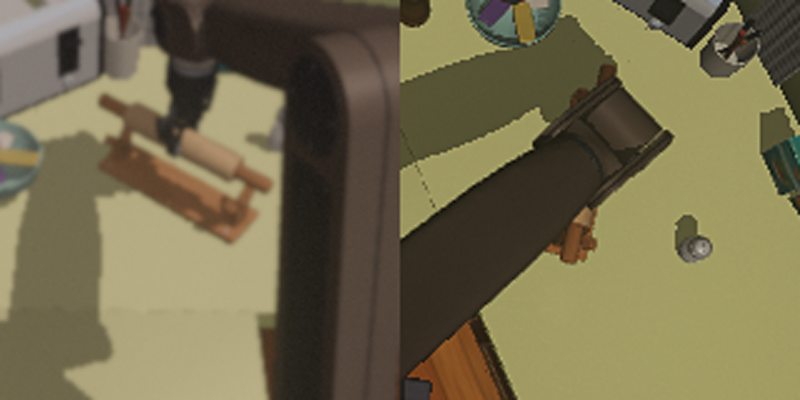

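Request:
{"method": "move_arm", "body": {
  "linear": [
    [0,-0.001,-0.006],
    [0,-0.001,-0.006],
    [0,0,-0.006],
    [0,0,-0.003],
    [0,0,0]
  ],
  "twist": [
    [0,0,0],
    [0,0,0],
    [0,0,0],
    [0,0,0],
    [0,0,0]
  ]
}}

```text
time: 13.43
eef_pos: [0.5386, -0.357, 0.0945]
tcp_rot: [0.998, -0.063, 0.001, 0.001]
contact_force: [-0.2, 0.1, -2.4]
opening: 0.518
```

```bash
python3 -c "
from m import *
corr(-97.4);print(get_state()['contact_force'])"
```

```text
pos [ 0.5386 -0.357   0.0945] twist [ 0.15  0.1  -0.17] open 0.5175829629558748 t 13.4333 q [-0.74  0.37  1.75 -0.    1.02  0.96]
[-0.1679409   0.09326728 -2.38258026]
```

Request:
{"method": "move_arm", "body": {
  "linear": [
    [-0.001,0.001,-0.006],
    [0,0,-0.006],
    [0,0,-0.005],
    [0,0,-0.003],
    [0,0,0]
  ],
  "twist": [
    [0,0,0],
    [0,0,0],
    [0,0,0],
    [0,0,0],
    [0,0,0]
  ]
}}

```text
time: 13.85
eef_pos: [0.5372, -0.3558, 0.072]
tcp_rot: [0.998, -0.063, 0.001, 0.001]
contact_force: [-0.1, -0.2, -3.2]
opening: 0.519
```

```bash
python3 v.py 6 .06 .16
```

```text
pos [ 0.5372 -0.3558  0.072 ] twist [ 0.12  0.08 -0.16] open 0.5189796337354857 t 13.85 q [-0.74  0.4   1.76 -0.    0.98  0.96]
[-0.1001427  -0.20275798 -3.19093024]
top 189 [0.3791 0.381  0.6863 0.6889]
0.36 93 [ 0.4031 -0.3443  0.0844] [-0.3766 -0.326 ] 0.0982
0.655 38 [ 0.672  -0.3643  0.0878] [-0.3802 -0.3393] 0.0969
scene 632 [0.3776 0.3801 0.6813 0.6835]
0.36 81 [ 0.4034 -0.3349  0.0826] [-0.3696 -0.3164] 0.0946
0.655 28 [ 0.6691 -0.3615  0.0872] [-0.3719 -0.339 ] 0.0942
```

View pics/c6.png

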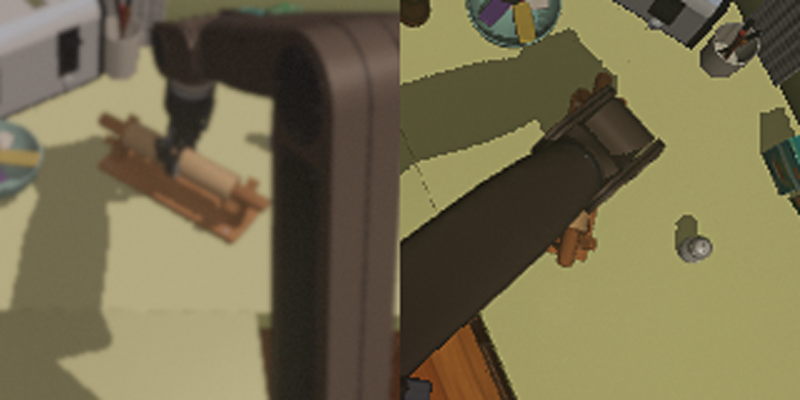

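Request:
{"method": "move_arm", "body": {
  "linear": [
    [0.001,0,-0.003],
    [0,0,-0.003],
    [0,0,-0.001],
    [0,0,0]
  ],
  "twist": [
    [0,0,0],
    [0,0,0],
    [0,0,0],
    [0,0,0]
  ]
}}

```text
time: 14.28
eef_pos: [0.5395, -0.3568, 0.0664]
tcp_rot: [0.998, -0.063, 0.002, 0.002]
contact_force: [-0.3, -1.1, -2.9]
opening: 0.522
```

```bash
python3 -c "
from m import *
corr(-97.4);print(get_state()['contact_force'],get_state()['wrist_torque'])"
```

```text
pos [ 0.5395 -0.3568  0.0664] twist [ 0.27  0.23 -0.16] open 0.5216016371833814 t 14.2833 q [-0.74  0.41  1.76 -0.    0.97  0.96]
[-0.25833317 -1.13614076 -2.90278259] [-0.03369638  0.0326577   0.01465049]
```

Request:
{"method": "move_arm", "body": {
  "linear": [
    [-0.002,0,-0.002],
    [0,0,-0.002],
    [0,0,0]
  ],
  "twist": [
    [0.2,0.2,0],
    [0,0,0],
    [0,0,0]
  ]
}}

```text
time: 14.53
eef_pos: [0.5386, -0.3581, 0.0653]
tcp_rot: [0.998, -0.064, 0.002, 0.001]
contact_force: [-0.1, 0.0, -2.7]
opening: 0.517
```

```bash
python3 -c "
from m import *
corr(-97.4);print(get_state()['contact_force'],get_state()['wrist_torque'])"
```

```text
pos [ 0.5386 -0.3581  0.0653] twist [ 0.17  0.18 -0.03] open 0.5168319144570988 t 14.5333 q [-0.74  0.41  1.76 -0.    0.97  0.96]
[-9.12501938e-02  9.64194629e-04 -2.74623930e+00] [ 0.088773   -0.00872473 -0.04291977]
```

Request:
{"method": "move_arm", "body": {
  "linear": [
    [-0.001,0,-0.003],
    [0,0,-0.003],
    [0,0,0]
  ],
  "twist": [
    [0,0,0],
    [0,0,0],
    [0,0,0]
  ]
}}

```text
time: 14.78
eef_pos: [0.5386, -0.3586, 0.0651]
tcp_rot: [0.998, -0.066, 0.002, 0.001]
contact_force: [-0.3, 0.7, -3.3]
opening: 0.511
```

```bash
python3 v.py 7 .04 .16
```

```text
pos [ 0.5386 -0.3586  0.0651] twist [0.12 0.24 0.19] open 0.511349538040949 t 14.7833 q [-0.74  0.41  1.76  0.    0.97  0.96]
[-0.3017286   0.68202259 -3.3308174 ]
top 192 [0.3798 0.3817 0.6889 0.6903]
0.36 87 [ 0.4033 -0.3466  0.079 ] [-0.3766 -0.3282] 0.0911
0.655 43 [ 0.6734 -0.3688  0.0819] [-0.3855 -0.34  ] 0.0901
scene 667 [0.3814 0.3828 0.6824 0.6852]
0.36 87 [ 0.4051 -0.3375  0.0738] [-0.3668 -0.3194] 0.0872
0.655 34 [ 0.6679 -0.3646  0.0779] [-0.3744 -0.3349] 0.085
```

View pics/c7.png

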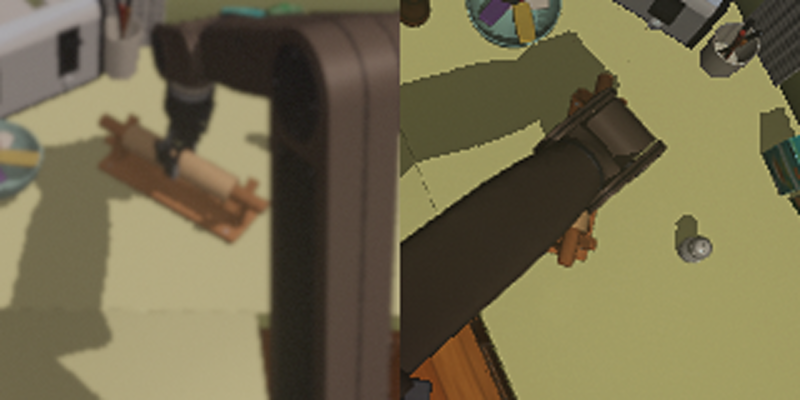

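Request:
{"method": "move_arm", "body": {
  "linear": [
    [0,0,-0.003],
    [0,0,-0.003],
    [0,0,-0.002],
    [0,0,0],
    [0,0,0],
    [0,0,0],
    [0,0,0],
    [0,0,0],
    [0,0,0],
    [0,0,0]
  ],
  "twist": [
    [0,0,0],
    [0,0,0],
    [0,0,0],
    [0,0,0],
    [0,0,0],
    [0,0,0],
    [0,0,0],
    [0,0,0],
    [0,0,0],
    [0,0,0]
  ]
}}

```text
time: 15.72
eef_pos: [0.539, -0.3588, 0.0645]
tcp_rot: [0.998, -0.067, 0.0, 0.0]
contact_force: [-1.4, 1.6, 2.6]
opening: 0.519
```

```bash
python3 -c "
from m import *
corr(-97.4);print(get_state()['contact_force'],get_state()['wrist_torque'])"
```

```text
pos [ 0.539  -0.3588  0.0645] twist [0.02 0.05 0.23] open 0.5192701293810204 t 15.7167 q [-0.74  0.41  1.76  0.    0.97  0.96]
[-1.41117113  1.57387963  2.55210061] [ 0.22060922  0.26910122 -0.22598011]
```

Request:
{"method": "move_arm", "body": {
  "linear": [
    [0,0,0],
    [0,0,0],
    [0,0,0],
    [0,0,0],
    [0,0,0],
    [0,0,0],
    [0,0,0],
    [0,0,0]
  ],
  "twist": [
    [0,0,0],
    [0,0,0],
    [0,0,0],
    [0,0,0],
    [0,0,0],
    [0,0,0],
    [0,0,0],
    [0,0,0]
  ],
  "grip": 1
}}

```text
time: 16.38
eef_pos: [0.5396, -0.3601, 0.0632]
tcp_rot: [0.998, -0.065, 0.002, 0.002]
contact_force: [0.3, -1.0, -0.2]
opening: 0.997
```

Request:
{"method": "move_arm", "body": {
  "linear": [
    [0,0,0.008],
    [0,0,0.015],
    [0,0,0.025],
    [0,0,0.03],
    [0,0,0.035],
    [0,0,0.035],
    [0,0,0.02],
    [0,0,0]
  ],
  "twist": [
    [0,0,0],
    [0,0,0],
    [0,0,0],
    [0,0,0],
    [0,0,0],
    [0,0,0],
    [0,0,0],
    [0,0,0]
  ]
}}

```text
time: 17.05
eef_pos: [0.5365, -0.3572, 0.2389]
tcp_rot: [0.998, -0.065, -0.0, 0.0]
contact_force: [1.3, 0.6, 0.4]
opening: 0.998
```

```bash
python3 v.py 8 .04 .13
```

```text
pos [ 0.5365 -0.3572  0.2389] twist [ 0.03 -0.06  0.01] open 0.9981358674492556 t 17.05 q [-0.74  0.22  1.66 -0.    1.26  0.96]
[1.3181793  0.62854169 0.37591258]
top 142 [0.3822 0.3824 0.6418 0.6596]
0.36 84 [ 0.4041 -0.3464  0.0789] [-0.3773 -0.328 ] 0.0897
scene 714 [0.3825 0.3841 0.6851 0.6873]
0.36 85 [ 0.406  -0.3362  0.0743] [-0.3667 -0.3167] 0.0862
0.655 40 [ 0.6684 -0.3636  0.0756] [-0.3762 -0.3353] 0.0845
```

View pics/c8.png

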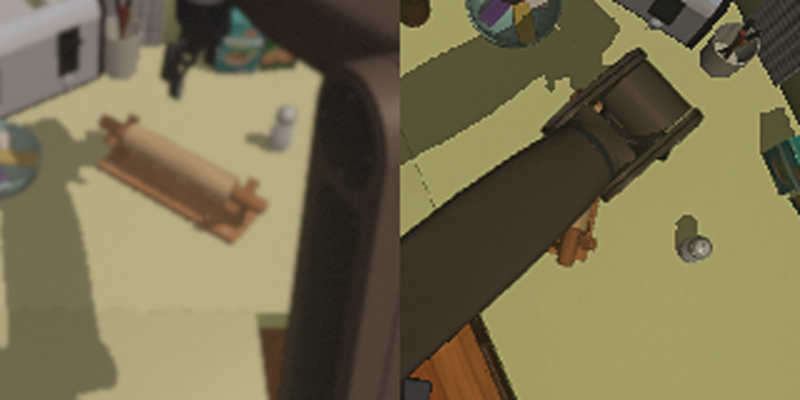

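Request:
{"method": "move_arm", "body": {
  "linear": [
    [0,0.02,0.005],
    [0,0.03,0.005],
    [0,0.03,0],
    [0,0.03,0],
    [0,0.03,0],
    [0,0.03,0],
    [0,0.03,0],
    [0,0.03,0],
    [0,0.03,0],
    [0,0.01,0],
    [0,0,0],
    [0,0,0]
  ],
  "twist": [
    [0,0,0],
    [0,0,0],
    [0,0,0],
    [0,0,0],
    [0,0,0],
    [0,0,0],
    [0,0,0],
    [0,0,0],
    [0,0,0],
    [0,0,0],
    [0,0,0],
    [0,0,0]
  ]
}}

```text
time: 18.15
eef_pos: [0.5179, -0.0697, 0.2082]
tcp_rot: [0.997, -0.067, -0.029, -0.013]
contact_force: [0.1, 0.5, 1.0]
opening: 1.003
```

```bash
python3 v.py 9 .04 .13
python3 - <<'E'
from m import *
c=dict(np.load('top9.npz'));P=cloud(c)
m=(P[...,2]>.08)&(P[...,2]<.105)&(P[...,0]>.4)&(P[...,0]<.66)&(P[...,1]>-.42)&(P[...,1]<-.28);q=P[m]
print('barrel',len(q),np.percentile(q,[2,50,98],axis=0).round(4))
b=cv2.imread('pics/top9.png')[150:300,250:450];cv2.imwrite('pics/t9.png',cv2.resize(b,(800,600),interpolation=2))
E
```

```text
pos [ 0.5179 -0.0697  0.2082] twist [-1.66 -3.2   0.27] open 1.002736339823542 t 18.15 q [-0.33  0.01  1.95  0.01  1.25  1.37]
[0.09159768 0.48664751 1.01167445]
top 302 [0.382  0.3824 0.688  0.6902]
0.36 87 [ 0.4049 -0.3452  0.0796] [-0.3769 -0.3196] 0.0956
0.655 60 [ 0.6693 -0.3708  0.0809] [-0.3863 -0.3399] 0.0906
scene 438 [0.3822 0.3845 0.5917 0.5933]
0.36 75 [ 0.4049 -0.3338  0.0733] [-0.3491 -0.3202] 0.0848
barrel 608 [[ 0.412  -0.3878  0.0805]
 [ 0.5314 -0.3563  0.0895]
 [ 0.654  -0.3252  0.0984]]
```

View pics/t9.png

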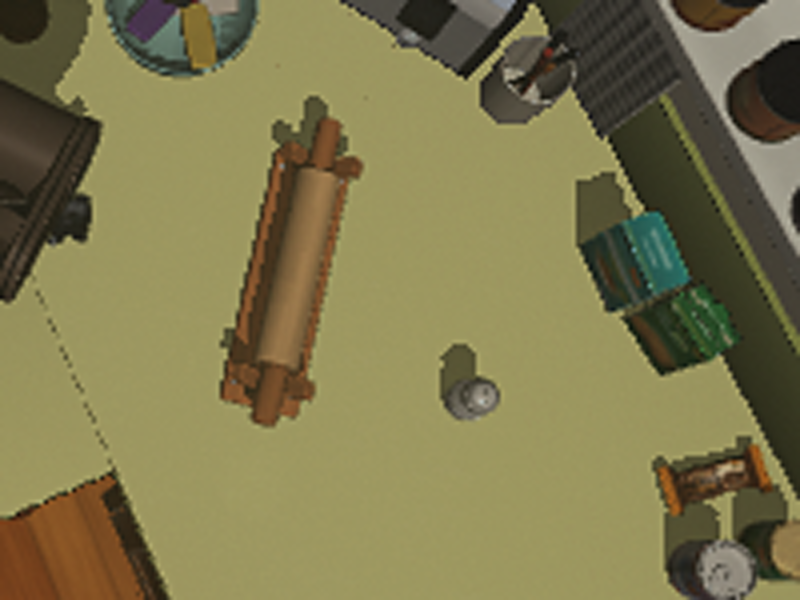

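View pics/scene9.png

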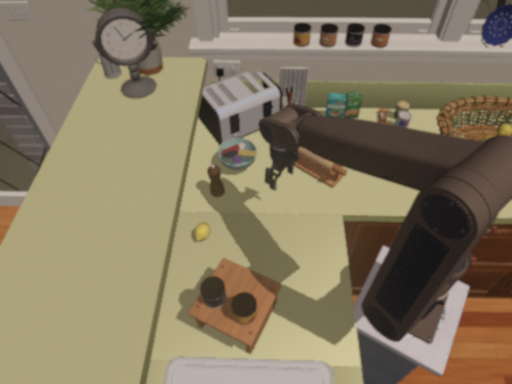

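```bash
python3 -c "
from plant import *
print(sign_off())"
```

```text
the job is handed in; nothing more can be done
None
```

The rolling pin is lying in its rest with a handle in each V, and I handed the job in at about 18 s of the 54 s allowed.

- **Drawing out:** I gripped the protruding handle, drew the pin about 27 cm along the shelf's axis and let go. Its rear tip then lay about 57 mm in front of the shelf.
- **Lift and placing:** I took the pin again round its middle and lifted it 12 cm. The clearance dipped to about 11 cm for part of the carry, and I raised it again. I turned it over the rest and lowered it until the force reading showed the rest carrying it. After it had settled I opened the gripper and moved the arm away.

**Last checks:** The final top picture shows the barrel between the posts and both handles in the Vs. The pin's middle is at about x = 0.535, y = -0.356, matching my estimate of the seat. Contact forces I read were only a few newtons throughout. The tins, salt shaker, mill and lemon look unmoved in the final pictures. I judged them by eye and did not measure them again.

**Disagreements:** The two cameras differed by about 5 mm in y and in the handle-top height (85 to 96 mm read, about 83 mm expected when seated), which I put down to depth noise. The end-to-end length read a few millimetres short for the same reason.

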